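# Seat a curved row of stoppers with one sweep of the fingertips

### The job

Push the six grey stoppers of the cooling block home with the fingertips: run them lightly along the curved row, one stopper after the other, starting at the end with the knob, until every stopper is flush with the block's top. Do it in one pass, keeping the hand low over the row until the last stopper is in. Grasp and lift nothing, leave the block where it stands, and do not disturb the vials, the bottle or the label roll around it.

Things in the scene. Friction and masses are not known exactly. Their poses are not given: they have to be found in the camera images.
- block: aluminium cooling block, 84 x 230 x 36 mm (x, y, z), 1.5 to 2.4 kg, loose on the bench on rubber feet, turned any way about the vertical. Origin: centre of its underside, z up; flat top at z = 36 mm. Six stoppers stand on it in an arc of radius 120 mm, 30 mm apart, bulging to +x. A round black knob, 18 mm across, 17 mm high, stands at x, y = -18, 99 mm, beyond stopper 1; nothing else stands up from the top
- stopper_1_top (a point): centre of the crown of stopper 1 (first, nearest the knob); it sinks with the stopper; in the block's frame at x, y = -11, 50 mm. A smooth, slippery conical grey plastic head 25 mm across at its foot, sloping at about 35 degrees to a 7 mm crown
- stopper_1 (a joint): how far stopper 1 has been pushed down, m: 0 = crown 7 mm proud of the block's top, 0.007 = fully home, crown flush with the top. Starts at 0 to 0.0015. Stiff with friction: takes about 2 N, and stays where it is left
- stopper_2_top (a point): centre of the crown of stopper 2; it sinks with the stopper; in the block's frame at x, y = 4, 24 mm. A smooth, slippery conical grey plastic head 25 mm across at its foot, sloping at about 35 degrees to a 7 mm crown
- stopper_2 (a joint): how far stopper 2 has been pushed down, m: 0 = crown 7 mm proud of the block's top, 0.007 = fully home, crown flush with the top. Starts at 0 to 0.0015. Stiff with friction: takes about 2 N, and stays where it is left
- stopper_3_top (a point): centre of the crown of stopper 3; it sinks with the stopper; in the block's frame at x, y = 11, -5 mm. A smooth, slippery conical grey plastic head 25 mm across at its foot, sloping at about 35 degrees to a 7 mm crown
- stopper_3 (a joint): how far stopper 3 has been pushed down, m: 0 = crown 7 mm proud of the block's top, 0.007 = fully home, crown flush with the top. Starts at 0 to 0.0015. Stiff with friction: takes about 2 N, and stays where it is left
- stopper_4_top (a point): centre of the crown of stopper 4; it sinks with the stopper; in the block's frame at x, y = 11, -35 mm. A smooth, slippery conical grey plastic head 25 mm across at its foot, sloping at about 35 degrees to a 7 mm crown
- stopper_4 (a joint): how far stopper 4 has been pushed down, m: 0 = crown 7 mm proud of the block's top, 0.007 = fully home, crown flush with the top. Starts at 0 to 0.0015. Stiff with friction: takes about 2 N, and stays where it is left
- stopper_5_top (a point): centre of the crown of stopper 5; it sinks with the stopper; in the block's frame at x, y = 4, -64 mm. A smooth, slippery conical grey plastic head 25 mm across at its foot, sloping at about 35 degrees to a 7 mm crown
- stopper_5 (a joint): how far stopper 5 has been pushed down, m: 0 = crown 7 mm proud of the block's top, 0.007 = fully home, crown flush with the top. Starts at 0 to 0.0015. Stiff with friction: takes about 2 N, and stays where it is left
- stopper_6_top (a point): centre of the crown of stopper 6 (last, at the end without knob); it sinks with the stopper; in the block's frame at x, y = -11, -90 mm. A smooth, slippery conical grey plastic head 25 mm across at its foot, sloping at about 35 degrees to a 7 mm crown
- stopper_6 (a joint): how far stopper 6 has been pushed down, m: 0 = crown 7 mm proud of the block's top, 0.007 = fully home, crown flush with the top. Starts at 0 to 0.0015. Stiff with friction: takes about 2 N, and stays where it is left
- vial_a: loose glass vial with yellow cap, 22 mm across, 44 mm high, standing on the bench by the block; origin at the centre of its underside; to be left alone
- vial_b: loose glass vial with white cap, 22 mm across, 44 mm high, standing on the bench by the block; origin at the centre of its underside; to be left alone
- dropper: loose brown dropper bottle, 29 mm across, 76 mm high, standing on the bench by the block; origin at the centre of its underside; to be left alone
- label_roll: loose roll of white labels, 62 mm across, 25 mm high, lying on the bench by the block; origin at the centre of its underside; to be left alone
Not all that is in view belongs to the job. What is shaped like the block but brown is not meant.

How it is judged:
By the outcome, as a careful person would: the job done as asked, in the order asked, and still so for the second after the job is handed in, with the robot touching nothing.
It also fails if it takes over 45 s, if anything falls off the work surface, if the arm or the gripper's body presses on something with over 40 N, if the wrist force passes 120 N, or if a joint passes its speed limit or range.

### The arm

A 6-joint arm with a two-finger parallel gripper is mounted at the origin on a cart in front of the work surface, level with it; the furniture and walls round the work are solid. World frame = base frame: x ahead of the robot, y to its left, z up, the work surface at z = 0. Lengths are in m, angles in rad, forces in N, time in s.
With the tool pointing down it reaches from about 0.375 to 0.925 m from the base axis. Payload 5.7 kg.
Tool frame: the origin (TCP) lies at the very end of the fingers, on their centre line; the grasp point (between the pads) lies 19 mm behind it; z points along the fingers, x is the direction in which the jaws open and shut, and the axes are right-handed (so a half turn about z gives the same grasp; the last joint's range is limited). The gripper opens to 85 mm and grips with 20 to 120 N. Pads are 22 mm wide; open, the fingers measure 114 mm over their backs; the gripper's body (76 mm by 85 mm) begins 54 mm behind the grasp point. The pads swing forward as they close: fully open they stand 13 mm farther back than shut.
Start: joints at [-1.359, 0.359, 1.51, -0, 1.272, -0.115], TCP at [0.193, -0.568, 0.231] pointing down, gripper open.
Joint ranges: [-2.97, 2.97], [-1.01, 2.36], [0.21, 2.38], [-0.96, 4.11], [0.2, 2.71], [-2.98, 2.98]. Speed limits (rad/s): [2.39, 2.39, 3.14, 3.14, 3.14, 3.14].

### API

Orientations are given as a rotation vector (axis times angle).
In Python, from cell import bot gives the robot as it stands. The module is installed in compiled form; this text tells all that it offers.
- The arm moves only by the tool servo_tool, never from a script. Its argument "rows" is a list that holds one entry, the list of rows, each a list of 4 numbers: the shift along the tool's x, y, z in cm, then the turn about the tool's z in rad. A call has exactly 8 rows; each row is the pose to reach, as a shift and turn from the pose measured when the call began, along the tool's axes at that moment; what a row does not reach only later rows make up. A row lasts 1/12 s, in which the tool goes at most 41.7 mm and 7.16 degrees, less where a joint would pass 70% of its speed; a pose out of reach is approached as far as the arm can. A call with a gripper value outside its range is refused whole. "hand" is the opening, from -1 (shut) to 1 (fully open), so that 0 is half open, set as the call begins (left out, the last holds). The fingers move at their own pace and stop on an object; "grip_force" is the grip in N (left out, the last holds). Time passes only in rows, so rows that repeat a pose let the fingers close, or fill a call up. It gives the time, the measured TCP pose, the force and the opening at its end, in the units of the state.
- bot.state(): the state, without advancing time (a new reading comes with each control period).
- bot.capture(name): name is "scene" or "side" or "wrist"; returns a dict with "frame" (480x640x3 uint8, red, green, blue), "range_z" (480x640 float32, m along the optical axis (not along the pixel's ray), 0 where there is no reading), "fx", "fy", "cx", "cy" (pixels), "rvec" (rotation vector, rad) and "tvec" (3), from world to camera coordinates, as OpenCV has them. Camera axes: x right, y down, z forward; pixel columns grow to the right and rows downward; lengths in m; the calibration is good to about 2 mm. The wrist camera is an equidistant fisheye: a pixel r from the principal point sees the ray r / f radians off the axis. A picture is of the moment at which its call begins.
- bot.finish_job(): hands the job in, once; it reports no verdict.
The state is a dict: "clock": time; "q": joint angles; "joint_velocities": joint speeds; "joint_efforts": joint torques, N m; "eef_pos": TCP position; "tool_rot": TCP orientation; "force": force on the tool from outside, world axes, zero at the start; "torque": the same for the moment, N m; "gripper_width": finger opening in m.
Only numpy, scipy, OpenCV 4.12 (cv2) and the standard library are available. Lean on these libraries where they do the work, as an engineer would, in place of code of your own. Each camera call takes 0.05 s, during which the arm holds its last target.

## Working session

There is one attempt and no reset: what is moved stays moved. The work goes in short steps, Python scripts to look and compute and a tool call to move; the robot and the scene stay as the last step left them, time stands still between calls to the robot, and variables do not carry over. Pictures are saved under pics/ and viewed, and the job is handed in when it is done.

Besides the shell and the picture viewer there is one more tool, called after "Request:" as a command line: name --argument value ..., lists and objects as JSON in quotes. servo_tool: Moves the arm, as the interface text tells. Its arguments: {"type":"object","properties":{"rows":{"type":"array","items":{"type":"array","items":{"type":"array","items":{"type":"number"}}}},"hand":{"type":"number"},"grip_force":{"type":"number"}},"required":["rows"]}

```bash
mkdir -p pics; cat > h.py <<'E'
import numpy as np,cv2
from cell import bot
def save(n,f): cv2.imwrite('pics/'+n+'.png',cv2.cvtColor(f,cv2.COLOR_RGB2BGR))
def pts(c):
    z=c['range_z'];v,u=np.mgrid[:480,:640]
    X=np.stack([(u-c['cx'])/c['fx']*z,(v-c['cy'])/c['fy']*z,z],-1)
    R=cv2.Rodrigues(np.array(c['rvec'],float))[0]
    return (X-np.array(c['tvec']).ravel())@R
E
python3 - <<'E'
from h import *
import pickle
for n in ('scene','side','wrist'):
    c=bot.capture(n);save(n+'0',c['frame']);pickle.dump(c,open(n+'0.pkl','wb'))
    R=cv2.Rodrigues(np.array(c['rvec'],float))[0];print(n,c['fx'],c['cx'],c['cy'],-R.T@np.array(c['tvec']).ravel(),R[2])
print(bot.state())
E
```

```text
scene 590.4156767441331 321.9737383461594 246.09229556114363 [-0.2413477   0.32046354  1.0141518 ] [ 0.58875646 -0.3408517  -0.7329297 ]
side 591.7664904684893 317.6473401237543 232.03955693788515 [0.02965925 0.908751   0.64488691] [ 0.40038564 -0.78867271 -0.46656906]
wrist 371.64829954431775 317.36275825008516 237.60661101436895 [ 0.2579861  -0.54619016  0.37206598] [-0.25620991 -0.08395641 -0.96296823]
{'clock': 0.15, 'q': array([-1.35911723e+00,  3.59355260e-01,  1.51119516e+00,  1.08644816e-05,
        1.27251487e+00, -1.15111015e-01]), 'joint_velocities': array([ 0.00041427,  0.00033815, -0.00327201, -0.00122891, -0.00137198,
       -0.00152111]), 'joint_efforts': array([-3.63005745e-05, -5.28026390e+01, -2.78929693e+01, -2.30342939e-04,
        8.30889592e-03, -3.40305132e-05]), 'eef_pos': array([ 0.19247976, -0.56772305,  0.23063303]), 'tool_rot': array([-2.55239903e+00,  1.82991641e+00,  1.70121807e-03]), 'force': array([-0.40790632, -0.86149168,  0.73382794]), 'torque': array([-0.01742068,  0.00985774, -0.05324836]), 'gripper_width': 0.08557479378972303}
```

View pics/scene0.png

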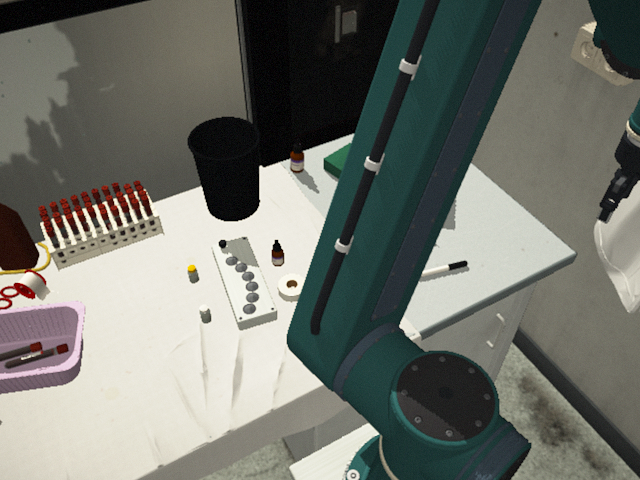

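View pics/side0.png

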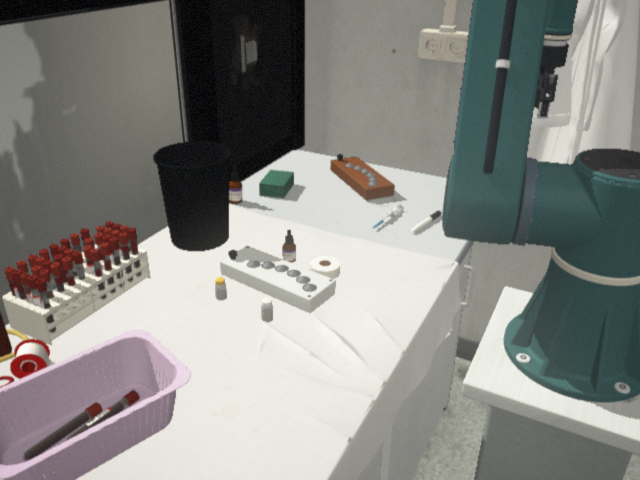

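View pics/wrist0.png

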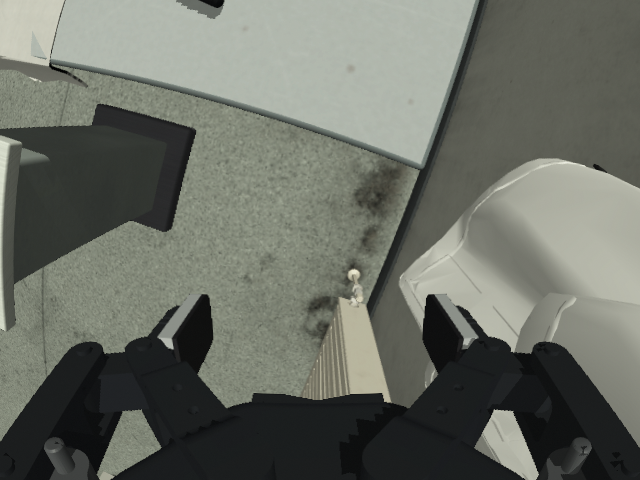

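Scene view: the aluminium block is at about (245,282), with its knob at (222,243) and six stoppers from (232,261) to (252,308). In the side view it is at (277,275), knob (233,254).
Candidates for the block: the aluminium one (side 277,275), the brown decoy (side 362,178), and the white tube rack (side 80,285). I choose the aluminium one and check it in a close crop.

```bash
python3 - <<'E'
from h import *
import pickle
c=pickle.load(open('scene0.pkl','rb'));s=pickle.load(open('side0.pkl','rb'))
a=cv2.resize(c['frame'][225:335,180:310],None,fx=4.5,fy=4.5,interpolation=cv2.INTER_CUBIC)
save('crop_scene',a)
b=cv2.resize(s['frame'][225:330,205:345],None,fx=5,fy=5,interpolation=cv2.INTER_CUBIC)
save('crop_side',b)
for n,c,(r0,r1,c0,c1) in (('scene',c,(225,335,180,310)),('side',s,(225,330,205,345))):
    P=pts(c);m=np.zeros((480,640),bool);m[r0:r1,c0:c1]=1
    z=P[...,2]
    t=m&(abs(z-.036)<.004)
    # largest comp
    k,l,st,ce=cv2.connectedComponentsWithStats(t.astype(np.uint8));i=1+np.argmax(st[1:,4])
    q=P[l==i];rect=cv2.minAreaRect(q[:,:2].astype(np.float32)*1000);print(n,'top rect',rect,np.median(q[:,2]))
    print(' bench z',np.median(z[m&(abs(z)<.01)]))
    hi=m&(z>.041);k,l,st,ce=cv2.connectedComponentsWithStats(hi.astype(np.uint8))
    for i in range(1,k):
        if st[i,4]>3: print('  hi',ce[i].round(),st[i,4],P[l==i].mean(0).round(4),P[l==i][:,2].max().round(4))
    hi=m&(z>.008);k,l,st,ce=cv2.connectedComponentsWithStats(hi.astype(np.uint8))
    for i in range(1,k):
        if st[i,4]>8: print('  obj',ce[i].round(),st[i,4],P[l==i].mean(0).round(4),P[l==i].min(0).round(3),P[l==i].max(0).round(3))
E
```

```text
scene top rect ((552.060302734375, 60.324459075927734), (84.00712585449219, 233.7034454345703), 81.1884765625) 0.03577034215191137
 bench z 0.0010315978656105255
  hi [222. 243.] 55 [0.6509 0.0632 0.0498] 0.0559
  hi [276. 247.] 99 [ 0.5672 -0.0317  0.0657] 1.0142
  hi [230. 259.] 11 [0.604  0.0633 0.0423] 0.0447
  hi [190. 268.] 40 [0.6226 0.149  0.0431] 0.0469
  hi [240. 267.] 13 [0.574  0.0543 0.0422] 0.0444
  hi [301. 311.] 863 [0.2048 0.0951 0.3416] 1.0142
  hi [245. 275.] 7 [0.5462 0.0544 0.043 ] 0.0463
  hi [252. 285.] 5 [0.5139 0.0526 0.0417] 0.0424
  hi [252. 296.] 13 [0.4317 0.0864 0.1174] 1.0142
  hi [203. 308.] 38 [0.5097 0.1659 0.0426] 0.046
  hi [249. 308.] 10 [0.3935 0.108  0.1396] 1.0142
  obj [243. 283.] 3597 [0.5337 0.0657 0.0395] [-0.241  0.001  0.008] [0.67  0.32  1.014]
  obj [277. 254.] 253 [ 0.5687 -0.0325  0.0422] [-0.241 -0.05   0.008] [0.589 0.32  1.014]
  obj [192. 273.] 148 [0.6193 0.1492 0.0305] [0.611 0.138 0.008] [0.635 0.159 0.047]
  obj [297. 301.] 1405 [0.3125 0.0506 0.2199] [-0.241 -0.055  0.008] [0.521 0.32  1.014]
  obj [204. 313.] 168 [0.505  0.1
[... 363 characters left out ...]
7] 0.0534
  hi [252. 262.] 4 [0.6045 0.0627 0.0416] 0.0422
  hi [220. 279.] 13 [0.6234 0.145  0.0418] 0.0436
  hi [303. 278.] 4 [0.4862 0.0687 0.0426] 0.0434
  hi [216. 280.] 5 [0.6274 0.1534 0.0416] 0.0432
  hi [267. 300.] 14 [0.508  0.1651 0.042 ] 0.0441
  obj [215. 234.] 467 [ 0.7437 -0.0054  0.0354] [ 0.03  -0.058  0.008] [0.761 0.909 0.645]
  obj [289. 247.] 308 [ 0.5747 -0.0311  0.0358] [ 0.562 -0.045  0.008] [ 0.592 -0.021  0.074]
  obj [283. 276.] 4401 [0.5326 0.0652 0.0312] [ 0.03  -0.059  0.008] [0.673 0.909 0.645]
  obj [220. 287.] 204 [0.6173 0.1553 0.0305] [0.03  0.138 0.008] [0.634 0.909 0.645]
  obj [266. 308.] 225 [0.504  0.1729 0.0303] [0.03  0.156 0.008] [0.52  0.909 0.645]
```

View pics/crop_scene.png

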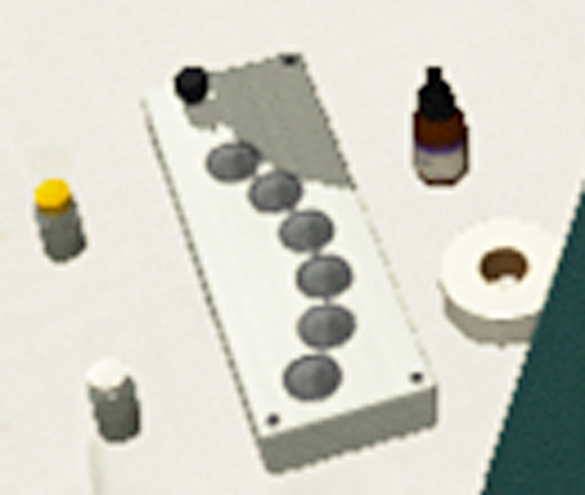

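View pics/crop_side.png

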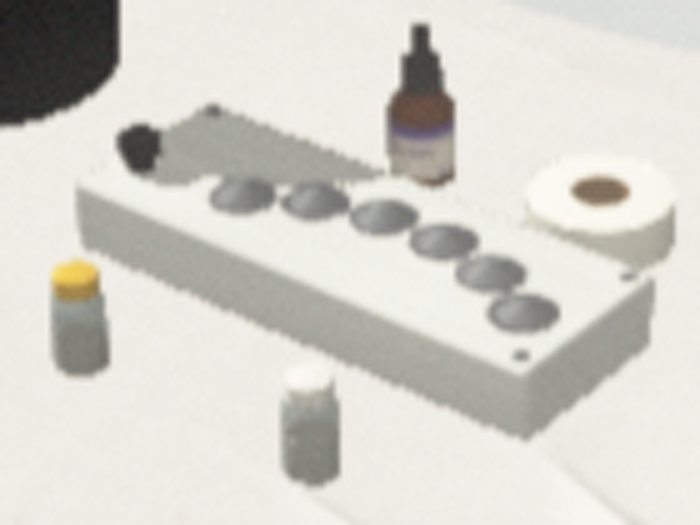

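The crop confirms the aluminium block: knob at one end (crop 192,85), six conical heads in an arc, vials to the left, bottle and roll to the right. Next I fit its pose from the stopper blobs in both views.

```bash
cat >> h.py <<'E'
ST=np.array([[-11,50],[4,24],[11,-5],[11,-35],[4,-64],[-11,-90]])/1000.
def ray(c,u,v,z):
    R=cv2.Rodrigues(np.array(c['rvec'],float))[0];o=-R.T@np.array(c['tvec']).ravel()
    d=R.T@np.array([(u-c['cx'])/c['fx'],(v-c['cy'])/c['fy'],1]);return (o+d*(z-o[2])/d[2])
def fit(A,B):
    a=A-A.mean(0);b=B-B.mean(0);th=np.arctan2((a[:,0]*b[:,1]-a[:,1]*b[:,0]).sum(),(a*b).sum())
    R=np.array([[np.cos(th),-np.sin(th)],[np.sin(th),np.cos(th)]]);t=B.mean(0)-R@A.mean(0)
    return th,t,(A@R.T+t-B)
E
python3 - <<'E'
from h import *
import pickle
al=[]
for n,b in (('scene',(225,335,225,275)),('side',(245,330,240,325))):
    c=pickle.load(open(n+'0.pkl','rb'));f=c['frame'].astype(int);g=f.mean(-1);P=pts(c)
    m=np.zeros((480,640),bool);m[b[0]:b[1],b[2]:b[3]]=1
    m&=(g<135)&(f.max(-1)-f.min(-1)<25)&(P[...,2]>.033)&(P[...,2]<.05)&(P[...,2]!=0)
    k,l,st,ce=cv2.connectedComponentsWithStats(m.astype(np.uint8))
    B=[ray(c,*ce[i],.0385)[:2] for i in range(1,k) if st[i,4]>25]
    print(n,[(ce[i].round(1),st[i,4]) for i in range(1,k) if st[i,4]>12])
    B=np.array(B);print(B.round(4))
    if len(B)==6:
        B=B[np.argsort(-B[:,0])];th,t,r=fit(ST,B);print(th,np.degrees(th),t,(r*1000).round(1));al.append((th,t))
E
```

```text
scene [(array([240.3, 268. ]), np.int32(238)), (array([251.6, 286.3]), np.int32(83)), (array([252.4, 297.5]), np.int32(82)), (array([249. , 308.7]), np.int32(91))]
[[0.5735 0.0537]
 [0.515  0.0542]
 [0.4871 0.0655]
 [0.464  0.084 ]]
side [(array([256. , 263.4]), np.int32(29)), (array([270.6, 264.7]), np.int32(25)), (array([284.4, 267.9]), np.int32(20)), (array([296.7, 272.9]), np.int32(21)), (array([306.5, 279.6]), np.int32(20)), (array([312.6, 287.3]), np.int32(22))]
[[0.5968 0.0611]]
```

```bash
python3 - <<'E'
from h import *
import pickle
for n,b,ths in (('scene',(225,335,225,275),(115,120,125,130)),('side',(245,330,240,325),(135,140,145,150,155))):
    c=pickle.load(open(n+'0.pkl','rb'));f=c['frame'].astype(int);g=f.mean(-1)
    for T in ths:
        m=np.zeros((480,640),bool);m[b[0]:b[1],b[2]:b[3]]=1
        m&=(g<T)
        m=cv2.erode(m.astype(np.uint8),np.ones((1,1)))
        k,l,st,ce=cv2.connectedComponentsWithStats(m)
        I=[i for i in range(1,k) if 25<st[i,4]<200]
        pr=np.array([ray(c,*ce[i],.0385)[:2] for i in I])
        # keep those on the block, within arc region
        ok=[j for j in range(len(I)) if .45<pr[j,0]<.62 and .03<pr[j,1]<.10]
        B=pr[ok];print(n,T,[st[I[j],4] for j in ok])
        if len(B)==6:
            B=B[np.argsort(-B[:,0])];th,t,r=fit(ST,B);print(th,np.degrees(th),t,(r*1000).round(1).tolist())
E
```

```text
scene 115 [np.int32(63), np.int32(56), np.int32(53), np.int32(60), np.int32(54), np.int32(66)]
-1.7361590086813838 -99.47458376106015 [0.54993415 0.05782736] [[-0.5, 0.4], [-0.0, -0.7], [0.5, 0.5], [-0.3, -0.5], [0.8, 0.2], [-0.4, 0.1]]
scene 120 [np.int32(66), np.int32(65), np.int32(61), np.int32(71), np.int32(67), np.int32(77)]
-1.7359463411180365 -99.46239880724102 [0.55036335 0.05829827] [[-0.2, 0.7], [0.2, -1.0], [0.8, 0.2], [-0.4, -0.5], [0.1, 0.2], [-0.5, 0.4]]
scene 125 [np.int32(72), np.int32(72), np.int32(85)]
scene 130 [np.int32(77), np.int32(81), np.int32(90)]
side 135 [np.int32(29), np.int32(26)]
side 140 [np.int32(35), np.int32(32), np.int32(26), np.int32(27), np.int32(26), np.int32(28)]
-1.7333557977560292 -99.31397160595236 [0.54521009 0.05963661] [[-0.8, 1.1], [-0.6, -0.5], [0.1, -0.8], [0.1, -0.2], [0.8, -0.5], [0.4, 0.8]]
side 145 [np.int32(42), np.int32(41), np.int32(30), np.int32(32), np.int32(35), np.int32(37)]
-1.744288762382352 -99.94038433660648 [0.54606878 0.06000462] [[-0.8, 0.4], [-1.8, 0.5], [0.0, -0.4], [0.6, -0.2], [1.0, -0.8], [1.0, 0.5]]
side 150 [np.int32(46), np.int32(50), np.int32(35), np.int32(38), np.int32(41), np.int32(43)]
-1.7464565134240704 -100.06458732233203 [0.54661781 0.06036228] [[-0.7, 1.1], [-2.0, -0.2], [0.4, -0.9], [0.5, -0.4], [0.8, -0.4], [0.9, 0.7]]
side 155 [np.int32(59), np.int32(67), np.int32(41), np.int32(53), np.int32(106)]
```

```bash
cat >> h.py <<'E'
def delta(target,yaw=None):
    s=bot.state();R=cv2.Rodrigues(np.array(s['tool_rot'],float))[0]
    d=R.T@(np.array(target)-s['eef_pos'])*100
    y=np.arctan2(R[1,0],R[0,0]);tz=None if yaw is None else -((yaw-y+np.pi)%(2*np.pi)-np.pi)
    return d.round(3),y,tz
TH=np.radians(-99.35);T0=np.array([.550,.0593])
def S(b,t=None,th=None):
    th=TH if th is None else th;t=T0 if t is None else t
    return np.array([[np.cos(th),-np.sin(th)],[np.sin(th),np.cos(th)]])@np.array(b)+t
E
python3 - <<'E'
from h import *
import pickle
c=pickle.load(open('side0.pkl','rb'));P=pts(c)
q=P[150:240,158:225].reshape(-1,3);q=q[(q[:,2]>.05)&(q[:,2]<.4)];print('bin',np.percentile(q,[2,50,98],axis=0).round(3))
print([S(s).round(4).tolist() for s in ST], S([-.018,.099]))
p=S(ST[0]);print(delta([p[0],p[1],.14],TH))
E
```

```text
bin [[ 0.733 -0.102  0.054]
 [ 0.781  0.017  0.148]
 [ 0.916  0.047  0.202]]
[[0.6011, 0.062], [0.573, 0.0515], [0.5433, 0.0493], [0.5137, 0.0541], [0.4862, 0.0658], [0.463, 0.0848]] [0.65060909 0.06097683]
(array([-46.512, -58.915,   9.142]), np.float64(-1.2440092817824469), np.float64(0.4899753300739196))
```

```bash
python3 - <<'E'
from h import *
print(delta([.56,.055,.15],TH))
E
```

```text
(array([-47.167, -54.795,   8.142]), np.float64(-1.2440092817824469), np.float64(0.4899753300739196))
```

Request:
servo_tool --rows '[[[-1.5,-1.7,0,0.03],[-4,-4.6,0,0.08],[-6.5,-7.5,0,0.15],[-9,-10.4,0,0.22],[-11.5,-13.3,0,0.29],[-14,-16.2,0,0.36],[-16.5,-19.1,0,0.43],[-19,-22,0,0.49]]]' --hand -1 --grip_force 40

```text
clock: 0.82
eef_pos: [0.3403, -0.3153, 0.2308]
tool_rot: [-2.028, 2.399, 0.002]
force: [0.7, -0.5, -0.3]
gripper_width: 0.0001
```

```bash
python3 - <<'E'
from h import *
print(delta([.56,.055,.15],TH)); print(bot.state())
E
```

```text
(array([-40.161, -15.511,   8.137]), np.float64(-1.7379596474255998), np.float64(-0.003975035569233398))
{'clock': 0.8167, 'q': array([-8.97096098e-01,  1.62638204e-01,  1.79086612e+00,  8.20994324e-04,
        1.18959574e+00,  8.40557053e-01]), 'joint_velocities': array([ 0.9151403 , -0.1673139 ,  0.21044262,  0.00686565, -0.0548082 ,
        1.6064466 ]), 'joint_efforts': array([ -6.85750276, -37.88620234, -25.73151827,  -0.19833887,
         0.3367486 ,  -2.09537901]), 'eef_pos': array([ 0.34025674, -0.31533672,  0.23083213]), 'tool_rot': array([-2.02771181e+00,  2.39852702e+00,  2.33245876e-03]), 'force': array([ 0.69113596, -0.45451354, -0.25971589]), 'torque': array([ 0.00361078, -0.03148112, -0.03810924]), 'gripper_width': 0.00012148080489882382}
```

Request:
servo_tool --rows '[[[-3.8,-1.5,0,0],[-7.4,-2.9,0,0],[-11,-4.3,0,0],[-14.6,-5.7,0,0],[-18.2,-7.1,0,0],[-21.8,-8.5,0,0],[-25,-9.7,0,0],[-27.8,-10.8,0,0]]]'

```text
clock: 1.48
eef_pos: [0.4936, -0.0568, 0.2311]
tool_rot: [-2.029, 2.397, 0.003]
force: [-0.1, -0.3, 1.0]
gripper_width: 0.0001
```

```bash
python3 - <<'E'
from h import *
print(delta([.56,.055,.15],TH))
E
```

```text
(array([-12.113,  -4.704,   8.131]), np.float64(-1.7370050794002774), np.float64(-0.003020467543911387))
```

Request:
servo_tool --rows '[[[-2.5,-1,1,0],[-5,-2,2.5,0],[-7.5,-3,4,0],[-9.5,-3.8,5.5,0],[-11.3,-4.4,7,0],[-12.1,-4.7,8.1,0],[-12.1,-4.7,8.1,0],[-12.1,-4.7,8.1,0]]]'

```text
clock: 2.15
eef_pos: [0.5591, 0.0547, 0.1497]
tool_rot: [2.03, -2.396, -0.004]
force: [-0.2, -0.4, 1.4]
gripper_width: -0.0001
```

```bash
python3 - <<'E'
from h import *
import pickle
c=bot.capture('wrist');save('wrist1',c['frame']);pickle.dump(c,open('wrist1.pkl','wb'))
s=bot.state();print(s['eef_pos'],s['force'],s['joint_velocities'].round(3),delta([.6,.06,.1],TH))
E
```

```text
[0.55946298 0.05419615 0.15044573] [-0.54182853  0.11330154  0.01104136] [-0.012 -0.019 -0.007  0.    -0.     0.002] (array([-1.236, -3.909,  5.041]), np.float64(-1.736839631105645), np.float64(-0.0028550192492788895))
```

View pics/wrist1.png

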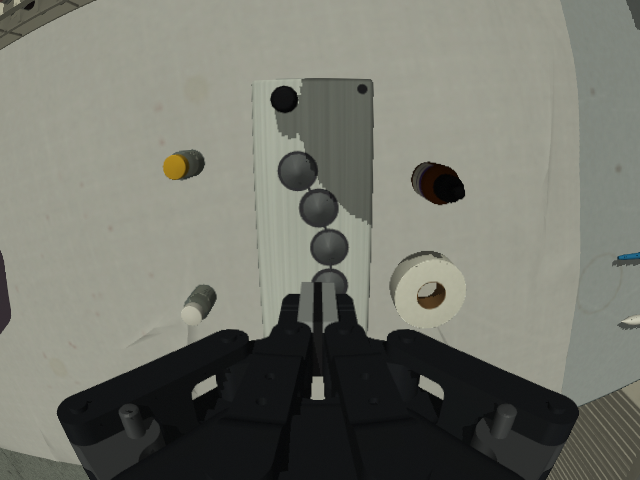

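```bash
cat >> h.py <<'E'
def wray(c,u,v,z):
    R=cv2.Rodrigues(np.array(c['rvec'],float))[0];o=-R.T@np.array(c['tvec']).ravel()
    x=np.array([(u-c['cx'])/c['fx'],(v-c['cy'])/c['fy']]);r=np.linalg.norm(x)
    d=R.T@np.append(np.sin(r)*x/r,np.cos(r));return o+d*(z-o[2])/d[2]
E
python3 - <<'E'
from h import *
import pickle
c=pickle.load(open('wrist1.pkl','rb'));g=cv2.cvtColor(c['frame'],cv2.COLOR_RGB2GRAY)
for T in (95,105,115):
    m=np.zeros((480,640),np.uint8);m[80:268,255:372]=(g<T)[80:268,255:372]
    m=cv2.morphologyEx(m,cv2.MORPH_OPEN,np.ones((7,7)))
    k,l,st,ce=cv2.connectedComponentsWithStats(m)
    W=[]
    for i in range(1,k):
        cn=max(cv2.findContours((l==i).astype(np.uint8),0,1)[0],key=cv2.contourArea);(u,v),r=cv2.minEnclosingCircle(cn)
        p=wray(c,u,v,.054 if v<120 else .037);print(T,ce[i].round(1),st[i,4],(round(u,1),round(v,1),round(r,1)),p.round(4));W.append(p[:2])
    if len(W)==4:
        th,t,r=fit(np.vstack([[-.018,.099],ST[:3]]),np.array(W));print(np.degrees(th),t,(r*1e3).round(1).tolist())
for u,v in ((254,81),(373,80),(372,230),(258,230)): print(u,v,wray(c,u,v,.036).round(4))
# edge search at several rows
E
```

```text
95 [362.   88.6] 88 (362.0, 88.9, 5.7) [0.6525 0.0108 0.054 ]
95 [284.2  99.6] 631 (284.9, 99.9, 15.1) [0.6533 0.0598 0.054 ]
95 [341.2 196.1] 2935 (339.5, 186.5, 49.0) [0.5901 0.0343 0.037 ]
95 [298.7 169.6] 1365 (300.4, 167.6, 24.2) [0.6075 0.0586 0.037 ]
95 [325.1 169.3] 337 (325.5, 169.0, 17.6) [0.6037 0.0418 0.037 ]
95 [340.9 167.3] 119 (340.5, 167.0, 7.5) [0.6034 0.0315 0.037 ]
95 [329.  247.1] 1053 (329.0, 247.0, 19.0) [0.5483 0.0483 0.037 ]
105 [327.9 146.5] 11720 (328.9, 149.5, 81.2) [0.6165 0.0374 0.037 ]
105 [328.9 246.9] 1115 (328.8, 246.7, 19.1) [0.5485 0.0484 0.037 ]
115 [327.8 146.6] 11765 (328.9, 149.5, 81.2) [0.6165 0.0374 0.037 ]
115 [328.8 246.9] 1125 (328.8, 246.9, 19.2) [0.5484 0.0484 0.037 ]
254 81 [0.6725 0.0796 0.036 ]
373 80 [ 6.596e-01 -1.000e-04  3.600e-02]
372 230 [0.5554 0.016  0.036 ]
258 230 [0.5689 0.0964 0.036 ]
```

```bash
python3 - <<'E'
from h import *
import pickle
c=pickle.load(open('wrist1.pkl','rb'));g=cv2.cvtColor(c['frame'],cv2.COLOR_RGB2GRAY)
H=cv2.HoughCircles(cv2.GaussianBlur(g,(3,3),1)[130:275,250:380],cv2.HOUGH_GRADIENT_ALT,1,25,param1=60,param2=.6,minRadius=14,maxRadius=25)
W=[]
for u,v,r in sorted(H[0].tolist(),key=lambda a:a[1]):
    p=wray(c,u+250,v+130,.0365);print(u+250,v+130,r,p.round(4));W.append(p[:2])
if len(W)>=3:
    A=np.vstack([ST[:3],[[-.018,.099]]]);B=np.array(W[:3]+[wray(c,284.5,99.7,.05)[:2]])
    th,t,r=fit(A,B);print(np.degrees(th),t,(r*1e3).round(1).tolist())
im=c['frame'].copy()
for u,v,r in H[0]: cv2.circle(im,(int(u+250),int(v+130)),int(r),(255,0,0),1)
save('hough',cv2.resize(im[60:300,230:400],None,fx=2.4,fy=2.4))
E
```

```text
297.0 171.0 19.343019485473633 [0.6055 0.0613 0.0365]
319.0 208.0 18.092884063720703 [0.5774 0.0507 0.0365]
329.0 247.0 18.101139068603516 [0.5482 0.0483 0.0365]
-99.12357673177183 [0.55422036 0.05836224] [[-0.2, -0.0], [-0.1, -0.1], [-0.6, 0.0], [0.9, 0.1]]
```

View pics/hough.png

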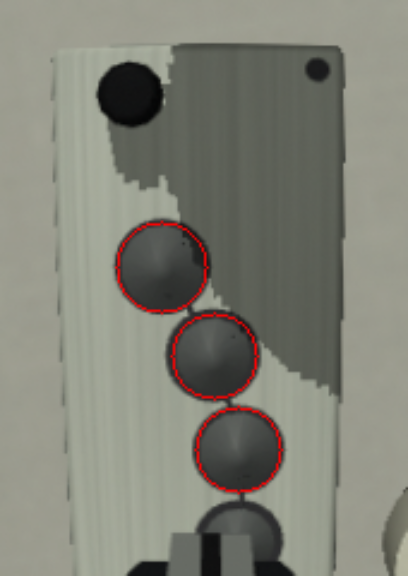

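```bash
python3 - <<'E'
from h import *
import pickle
c=pickle.load(open('wrist1.pkl','rb'));print(wray(c,318.5,283,.15045),wray(c,300,283,.15045),wray(c,337,283,.15045))
R=cv2.Rodrigues(np.array(c['rvec'],float))[0];print(-R.T@np.array(c['tvec']).ravel(),R[2])
save('tip',cv2.resize(c['frame'][260:400,250:390],None,fx=4,fy=4))
E
```

```text
[0.56916255 0.05255307 0.15045   ] [0.57039194 0.06003223 0.15045   ] [0.56790015 0.04507856 0.15045   ]
[0.62759182 0.04298566 0.29101065] [-0.26897602  0.04682365 -0.96200803]
```

View pics/tip.png

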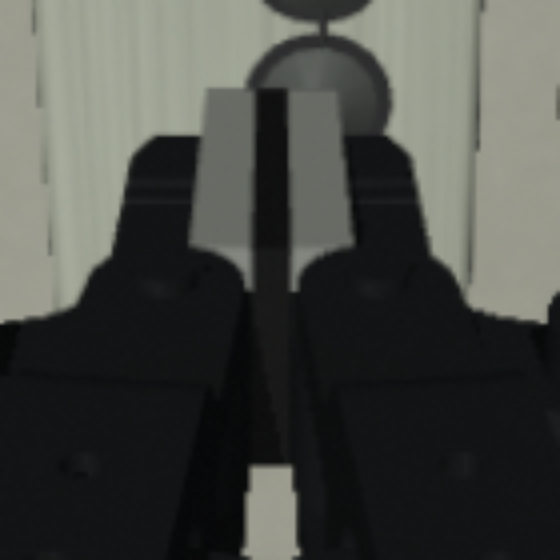

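```bash
sed -i 's/^TH=.*/TH=np.radians(-99.2);T0=np.array([.553,.0585])/' h.py; python3 - <<'E'
from h import *
p=S(ST[0]);print(p,delta([*p,.055],TH));print(delta([*p,.036],TH))
E
```

```text
[0.60411551 0.06136444] (array([-1.433, -4.299,  9.54 ]), np.float64(-1.736839631105645), np.float64(-0.005473013127270221))
(array([-1.431, -4.302, 11.44 ]), np.float64(-1.736839631105645), np.float64(-0.005473013127270221))
```

Request:
servo_tool --rows '[[[-0.5,-1.5,1,0],[-1,-3,2.5,0],[-1.4,-4.3,4.5,0],[-1.4,-4.3,6.5,0],[-1.4,-4.3,8.2,0],[-1.4,-4.3,9.2,0],[-1.4,-4.3,9.5,0],[-1.4,-4.3,9.5,0]]]'

```text
clock: 2.87
eef_pos: [0.6037, 0.0603, 0.0555]
tool_rot: [2.028, -2.399, -0.004]
force: [0.1, 0.3, -1.1]
gripper_width: -0.0002
```

```bash
python3 - <<'E'
from h import *
import pickle
c=bot.capture('wrist');save('wrist2',c['frame']);pickle.dump(c,open('wrist2.pkl','wb'))
s=bot.state();print(s['clock'],s['eef_pos'],s['force'],s['joint_velocities'].round(3));p=S(ST[0]);print(delta([*p,.036],TH))
a=bot.capture('side');save('side2',cv2.resize(a['frame'][180:330,180:380],None,fx=3.5,fy=3.5))
E
```

```text
2.9167 [0.60433297 0.06042639 0.05623234] [ 0.63759412 -0.22556058  0.07042288] [ 0.006 -0.013 -0.013 -0.001  0.     0.002]
(array([-0.086,  0.036,  2.023]), np.float64(-1.7375463972340444), np.float64(-0.00617977925566926))
```

View pics/wrist2.png

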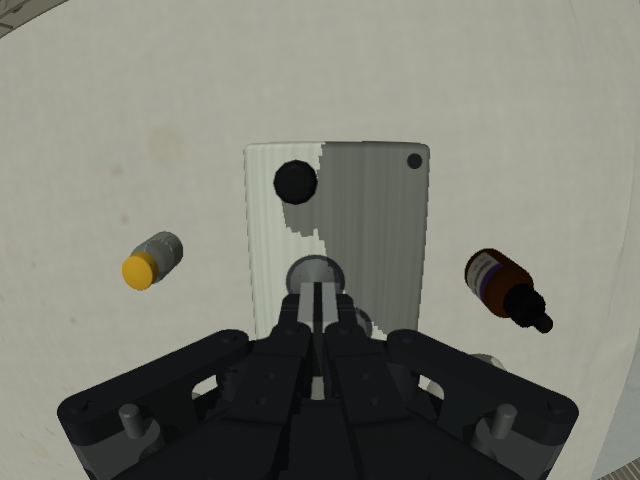

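View pics/side2.png

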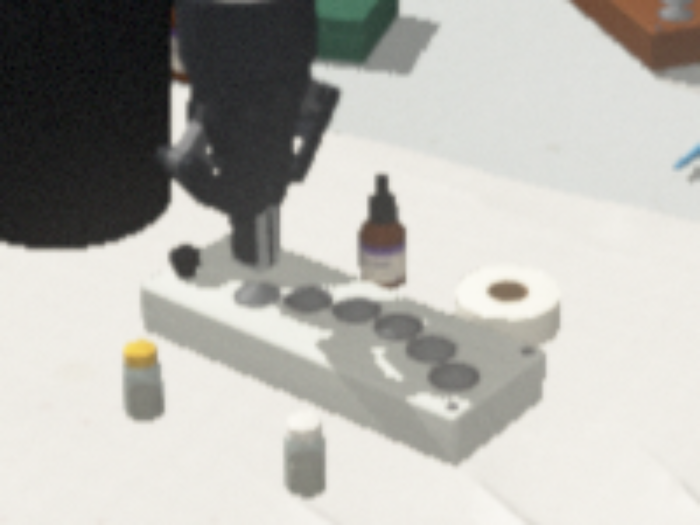

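```bash
python3 - <<'E'
from h import *
import pickle
c=pickle.load(open('wrist2.pkl','rb'));s=bot.state()
def bl(p):
    R=np.array([[np.cos(TH),-np.sin(TH)],[np.sin(TH),np.cos(TH)]]);return ((p[:2]-T0)@R*1000).round(1)
for n,u,v,z in (('S1 top',315.5,255,.036),('S1 left',286.5,280,.036),('S1 right',344.5,280,.036),('knob',296,182,.053),('tipedge',318.5,283,.0562),('corner L',244,146,.036),('corner R',430,146,.036),('edge far',335,142,.036)):
    print(n,bl(wray(c,u,v,z)))
print('tcp',bl(s['eef_pos']))
save('w2c',cv2.resize(c['frame'][130:340,230:440],None,fx=2.8,fy=2.8))
E
```

```text
S1 top [-10.7  65.4]
S1 left [-24.3  53.1]
S1 right [ 2.8 52.9]
knob [-17.8 101. ]
tipedge [-9.3 60. ]
corner L [-41.3 115.2]
corner R [ 40.3 115.4]
edge far [ -1.9 116.2]
tcp [-10.3  50.8]
```

View pics/w2c.png

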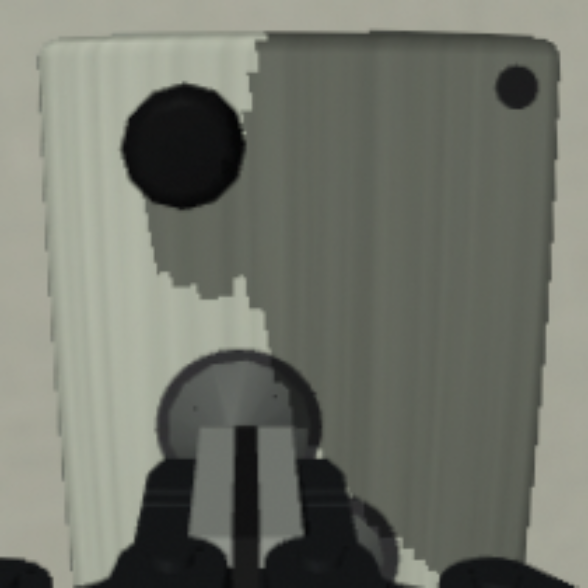

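```bash
sed -i 's/^TH=.*/TH=np.radians(-99.2);T0=np.array([.555,.0587])/' h.py; python3 - <<'E'
from h import *
for i in range(6):
    bot.capture('wrist');s=bot.state();print(s['clock'],s['eef_pos'].round(5),s['force'].round(2),s['tool_rot'].round(4),s['q'].round(5))
p=S(ST[0]);print(p,delta([*p,.036],TH))
E
```

```text
3.0167 [0.60494 0.06071 0.05679] [-0.68 -1.29  0.63] [-2.0282e+00  2.3971e+00  7.0000e-04] [-0.0144   0.56605  1.65859  0.00175  0.91602  1.72167]
3.0667 [0.605   0.06085 0.05679] [ 0.21 -0.52 -0.43] [-2.0282e+00  2.3969e+00  6.0000e-04] [-0.01421  0.56606  1.65857  0.00181  0.91588  1.72172]
3.1167 [0.60492 0.06094 0.05666] [-0.79  0.22  0.57] [-2.0285e+00  2.3968e+00  7.0000e-04] [-0.01403  0.56623  1.65868  0.00179  0.91574  1.72173]
3.1667 [0.60473 0.06101 0.05647] [ 0.93  0.47 -0.36] [-2.0287e+00  2.3970e+00  1.2000e-03] [-0.01395  0.56645  1.65888  0.00182  0.91573  1.72177]
3.2167 [0.60464 0.06105 0.05627] [ 0.78 -0.42  0.62] [-2.0289e+00  2.3970e+00  1.4000e-03] [-0.01389  0.56673  1.65899  0.00183  0.9156   1.72175]
3.2667 [0.60445 0.06109 0.05607] [-0.23 -0.12  0.24] [-2.0292e+00  2.3972e+00  1.8000e-03] [-0.01381  0.56698  1.65918  0.00181  0.91558  1.72176]
[0.60611551 0.06156444] (array([-0.071, -0.157,  2.007]), np.float64(-1.7366695894392936), np.float64(-0.005302971460918737))
```

Request:
servo_tool --rows '[[[-0.05,-0.1,0.3,0],[-0.07,-0.15,0.6,0],[-0.07,-0.15,0.9,0],[-0.07,-0.15,1.2,0],[-0.07,-0.15,1.4,0],[-0.07,-0.15,1.6,0],[-0.07,-0.15,1.7,0],[-0.07,-0.15,1.8,0]]]'

```text
clock: 3.93
eef_pos: [0.606, 0.0616, 0.0379]
tool_rot: [-2.029, 2.397, 0.002]
force: [-1.0, 0.9, 1.6]
gripper_width: -0.0001
```

```bash
python3 - <<'E'
from h import *
for i in range(3):
    c=bot.capture('side');s=bot.state();print(s['clock'],s['eef_pos'].round(5),s['force'].round(2))
save('side3',cv2.resize(c['frame'][180:330,180:380],None,fx=3.5,fy=3.5))
p=S(ST[0]);print(p,delta([*p,.036],TH))
E
```

```text
3.9833 [0.6059  0.06158 0.03785] [ 0.02 -0.57  1.02]
4.0333 [0.60594 0.0616  0.03796] [-0.26  0.29  0.81]
4.0833 [0.60598 0.06156 0.03799] [ 0.06 -0.07 -0.01]
[0.60611551 0.06156444] (array([-0.003, -0.013,  0.199]), np.float64(-1.7367483288829313), np.float64(-0.005381710904556414))
```

View pics/side3.png

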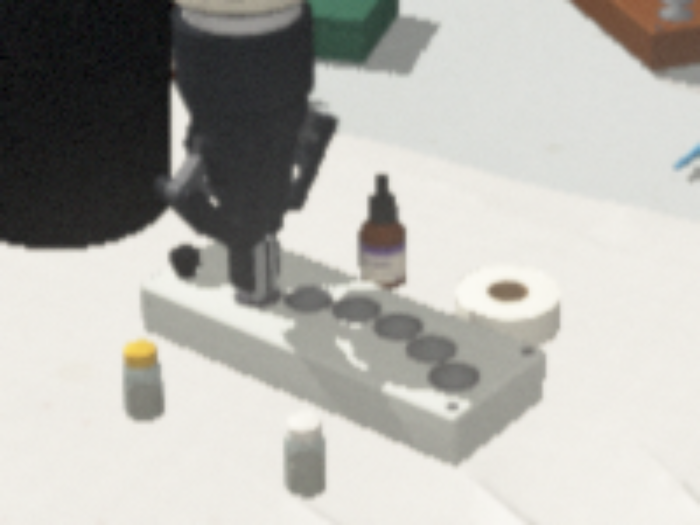

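Request:
servo_tool --rows '[[[0,0,0.05,0],[0,0,0.1,0],[0,0,0.15,0],[0,0,0.2,0],[0,0,0.22,0],[0,0,0.24,0],[0,0,0.24,0],[0,0,0.24,0]]]'

```text
clock: 4.75
eef_pos: [0.6061, 0.0615, 0.0361]
tool_rot: [-2.029, 2.397, 0.002]
force: [-2.0, -0.3, 5.8]
gripper_width: 0.0
```

```bash
python3 - <<'E'
from h import *
for i in range(3):
    c=bot.capture('side');s=bot.state();print(s['clock'],s['eef_pos'].round(5),s['force'].round(2))
E
```

```text
4.8 [0.60606 0.06153 0.03609] [-0.63 -0.42  5.55]
4.85 [0.60605 0.06154 0.03605] [-2.06  0.23  5.37]
4.9 [0.60602 0.06156 0.03604] [-1.19 -0.41  6.07]
```

Request:
servo_tool --rows '[[[0.1,0.17,-0.01,0],[0.4,0.69,-0.01,0],[0.7,1.21,-0.01,0],[1.0,1.73,-0.01,0],[1.3,2.25,-0.01,0],[1.5,2.6,0,0],[1.5,2.6,0.04,0],[1.5,2.6,0.04,0]]]'

```text
clock: 5.57
eef_pos: [0.5762, 0.0506, 0.036]
tool_rot: [2.029, -2.397, -0.004]
force: [-3.1, -1.8, 8.5]
gripper_width: -0.0002
```

```bash
python3 - <<'E'
from h import *
for i in range(3):
    c=bot.capture('wrist');s=bot.state();print(s['clock'],s['eef_pos'].round(5),s['force'].round(2))
save('wrist4',c['frame'])
import pickle;pickle.dump(c,open('wrist4.pkl','wb'))
p=S(ST[1]);print(p,delta([*p,.036],TH));p=S(ST[2]);print(p,delta([*p,.036],TH))
E
```

```text
5.6167 [0.57624 0.0506  0.03605] [-3.04 -1.02  8.71]
5.6667 [0.57623 0.05063 0.03603] [-3.31 -0.59 10.45]
5.7167 [0.57623 0.05065 0.03604] [-2.83 -1.75  9.26]
[0.57805175 0.05091431] (array([-0.056, -0.176,  0.004]), np.float64(-1.7364547503946415), np.float64(-0.0050881324162666))
[0.54830563 0.04864091] (array([0.659, 2.721, 0.011]), np.float64(-1.7364547503946415), np.float64(-0.0050881324162666))
```

View pics/wrist4.png

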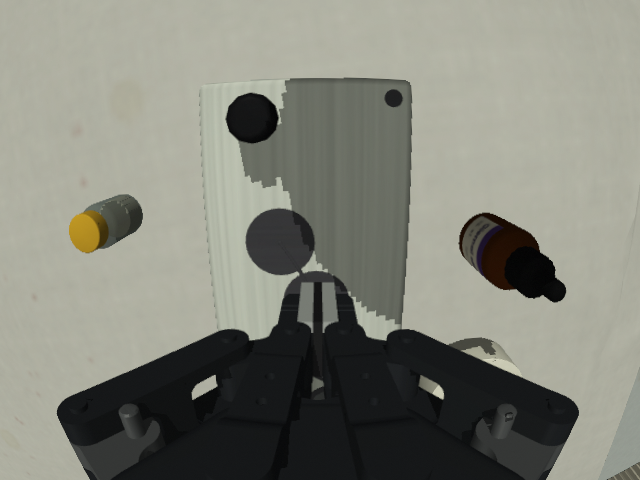

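```bash
python3 - <<'E'
from h import *
import pickle
for n,k,cs in (('wrist2',(296,182),(414.5,161)),('wrist4',(252,118),(393.5,98))):
    c=pickle.load(open(n+'.pkl','rb'));print(n,wray(c,*k,.053).round(4),wray(c,*cs,.036).round(4))
c=pickle.load(open('wrist4.pkl','rb'))
print('S1',wray(c,280,242,.036))
E
```

```text
wrist2 [0.6555 0.06   0.053 ] [0.6547 0.0083 0.036 ]
wrist4 [0.6543 0.0596 0.053 ] [0.6546 0.0083 0.036 ]
S1 [0.60588629 0.06076931 0.036     ]
```

Request:
servo_tool --rows '[[[0.05,0.15,-0.04,0],[0.17,0.7,-0.03,0],[0.3,1.2,-0.03,0],[0.42,1.7,-0.03,0],[0.54,2.2,-0.03,0],[0.64,2.6,-0.02,0],[0.66,2.7,0.01,0],[0.66,2.7,0.01,0]]]'

```text
clock: 6.38
eef_pos: [0.5471, 0.0486, 0.0361]
tool_rot: [2.028, -2.396, -0.006]
force: [-0.6, -0.2, 6.6]
gripper_width: 0.0001
```

```bash
python3 - <<'E'
from h import *
s=bot.state();print(s['clock'],s['eef_pos'].round(5),s['force'].round(2))
p=S(ST[2]);print(p,delta([*p,.036],TH));p=S(ST[3]);print(p,delta([*p,.036],TH))
E
```

```text
6.3833 [0.54715 0.04861 0.03605] [-0.6  -0.17  6.65]
[0.54830563 0.04864091] (array([-0.022, -0.114,  0.005]), np.float64(-1.7364916944164024), np.float64(-0.005125076438027509))
[0.51869154 0.05343734] (array([-0.007,  2.886,  0.018]), np.float64(-1.7364916944164024), np.float64(-0.005125076438027509))
```

Request:
servo_tool --rows '[[[0,0.15,-0.04,0],[0,0.7,-0.03,0],[0,1.25,-0.03,0],[0,1.8,-0.03,0],[0,2.3,-0.03,0],[0,2.75,-0.02,0],[0,2.85,0.01,0],[0,2.85,0.01,0]]]'

```text
clock: 7.05
eef_pos: [0.5174, 0.0535, 0.0361]
tool_rot: [2.027, -2.394, -0.008]
force: [-1.7, 0.1, 4.3]
gripper_width: 0.0001
```

```bash
python3 - <<'E'
from h import *
s=bot.state();print(s['clock'],s['eef_pos'].round(5),s['force'].round(2))
p=S(ST[3]);print(p,delta([*p,.036],TH));p=S(ST[4]);print(p,delta([*p,.036],TH))
E
```

```text
7.05 [0.51737 0.05352 0.03606] [-1.7   0.07  4.26]
[0.51869154 0.05343734] (array([-0.014, -0.131,  0.005]), np.float64(-1.7363320969145055), np.float64(-0.004965478936130641))
[0.49118375 0.06498385] (array([-0.7  ,  2.772,  0.025]), np.float64(-1.7363320969145055), np.float64(-0.004965478936130641))
```

Request:
servo_tool --rows '[[[-0.04,0.15,-0.03,0],[-0.17,0.7,-0.025,0],[-0.31,1.25,-0.02,0],[-0.45,1.8,-0.015,0],[-0.57,2.25,-0.01,0],[-0.67,2.65,0,0],[-0.69,2.75,0.03,0],[-0.69,2.75,0.035,0]]]'

```text
clock: 7.72
eef_pos: [0.4902, 0.0651, 0.036]
tool_rot: [2.027, -2.393, -0.01]
force: [-0.5, 0.2, 6.9]
gripper_width: -0.0003
```

```bash
python3 - <<'E'
from h import *
s=bot.state();print(s['clock'],s['eef_pos'].round(5),s['force'].round(2))
p=S(ST[4]);print(p,delta([*p,.036],TH));p=S(ST[5]);print(p,delta([*p,.036],TH))
E
```

```text
7.7167 [0.49018 0.06512 0.03603] [-0.48  0.18  6.93]
[0.49118375 0.06498385] (array([-0.003, -0.101,  0.002]), np.float64(-1.7360090709349973), np.float64(-0.004642452956622467))
[0.46791643 0.08394781] (array([-1.491,  2.505,  0.023]), np.float64(-1.7360090709349973), np.float64(-0.004642452956622467))
```

Request:
servo_tool --rows '[[[-0.09,0.15,-0.03,0],[-0.38,0.64,-0.025,0],[-0.68,1.14,-0.02,0],[-0.98,1.64,-0.015,0],[-1.25,2.1,-0.01,0],[-1.45,2.43,0,0],[-1.49,2.5,0.03,0],[-1.49,2.5,0.035,0]]]'

```text
clock: 8.38
eef_pos: [0.4668, 0.0844, 0.036]
tool_rot: [2.027, -2.392, -0.011]
force: [-2.3, 0.7, 7.9]
gripper_width: 0.0002
```

```bash
python3 - <<'E'
from h import *
import pickle
c=bot.capture('wrist');save('wrist5',c['frame']);pickle.dump(c,open('wrist5.pkl','wb'))
s=bot.state();print(s['clock'],s['eef_pos'].round(5),s['force'].round(2))
p=S(ST[5]);print(p,delta([*p,.036],TH))
E
```

```text
8.4333 [0.46678 0.08434 0.03602] [-1.13  1.25  7.95]
[0.46791643 0.08394781] (array([ 0.02 , -0.119,  0.001]), np.float64(-1.7357702752932629), np.float64(-0.004403657314887788))
```

View pics/wrist5.png

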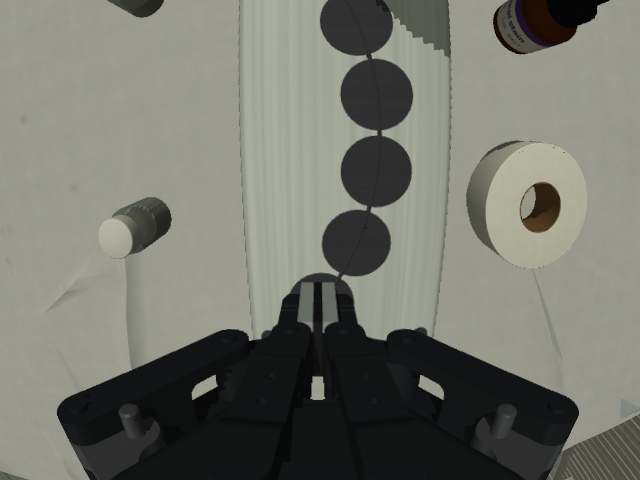

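Stoppers 2–5 (wrist 356,22 … 356,243) now look like flat discs, and the tip is on stopper 6. I lift straight up and inspect.

Request:
servo_tool --rows '[[[0,0,-0.2,0],[0,0,-0.8,0],[0,0,-2,0],[0,0,-4,0],[0,0,-7,0],[0,0,-10,0],[0,0,-13,0],[0,0,-15,0]]]'

```text
clock: 9.1
eef_pos: [0.4686, 0.0842, 0.1888]
tool_rot: [2.028, -2.393, -0.01]
force: [1.1, -0.5, -0.3]
gripper_width: 0.0
```

Request:
servo_tool --rows '[[[0,1.5,-0.5,0],[0,3.5,-1,0],[0,5,-1,0],[0,6,-1,0],[0,6,-1,0],[0,6,-1,0],[0,6,-1,0],[0,6,-1,0]]]'

```text
clock: 9.77
eef_pos: [0.4105, 0.094, 0.1993]
tool_rot: [2.028, -2.394, -0.009]
force: [0.2, -0.4, -0.4]
gripper_width: -0.0
```

```bash
python3 - <<'E'
from h import *
import pickle
w=bot.capture('wrist');save('wrist6',w['frame'])
a=bot.capture('side');b=bot.capture('scene')
save('side6',cv2.resize(a['frame'][215:330,195:345],None,fx=5,fy=5,interpolation=cv2.INTER_CUBIC))
save('scene6',cv2.resize(b['frame'][225:335,180:310],None,fx=4.5,fy=4.5,interpolation=cv2.INTER_CUBIC))
for n,c in (('side',a),('scene',b)):
    o=pickle.load(open(n+'0.pkl','rb'))
    for k,(C,) in (('before',(o,)),('after',(c,))):
        P=pts(C).reshape(-1,3);P=P[(P[:,2]>.028)&(P[:,2]<.06)]
        q=P[(abs(P[:,2]-.036)<.004)&(abs(P[:,0]-.552)<.14)&(abs(P[:,1]-.06)<.065)]
        print(n,k,'S heights',[round(float(np.median(P[np.hypot(*(P[:,:2]-S(s)).T)<.006][:,2]))*1000,1) if (np.hypot(*(P[:,:2]-S(s)).T)<.006).any() else None for s in ST],'top',np.median(q[:,2]).round(4),cv2.minAreaRect(q[:,:2].astype(np.float32)*1000))
s=bot.state();print(s['clock'],s['eef_pos'],s['force'])
E
```

```text
side before S heights [39.8, 38.9, 39.3, 38.5, 38.4, 38.4] top 0.0343 ((551.80712890625, 60.13315200805664), (88.49076080322266, 231.68698120117188), 81.21025848388672)
side after S heights [34.2, 34.8, 34.1, 34.5, 35.0, 34.7] top 0.0342 ((551.839599609375, 60.47657775878906), (88.37771606445312, 230.41514587402344), 81.09233093261719)
scene before S heights [40.9, 40.1, 40.3, 40.0, 40.6, 39.9] top 0.0358 ((552.060302734375, 60.324459075927734), (84.00712585449219, 233.7034454345703), 81.1884765625)
scene after S heights [None, None, None, None, None, None] top nan ((0.0, 0.0), (0.0, 0.0), 0.0)
9.9167 [0.41008641 0.09398407 0.19915144] [ 0.64556304 -0.05468433 -0.06997981]
  return _methods._mean(a, axis=axis, dtype=dtype,
  ret = ret.dtype.type(ret / rcount)
```

View pics/wrist6.png

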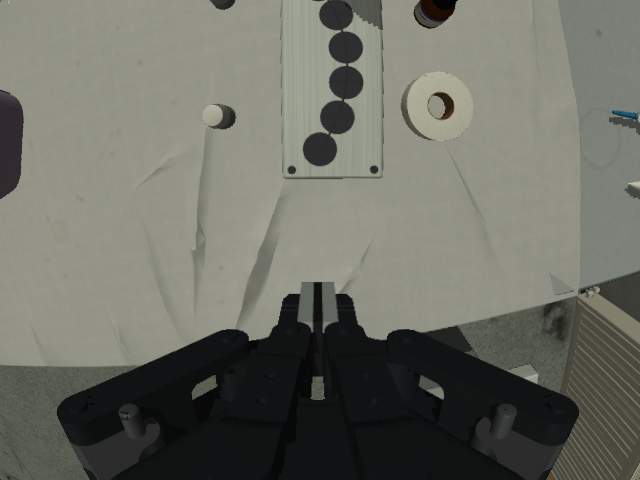

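View pics/side6.png

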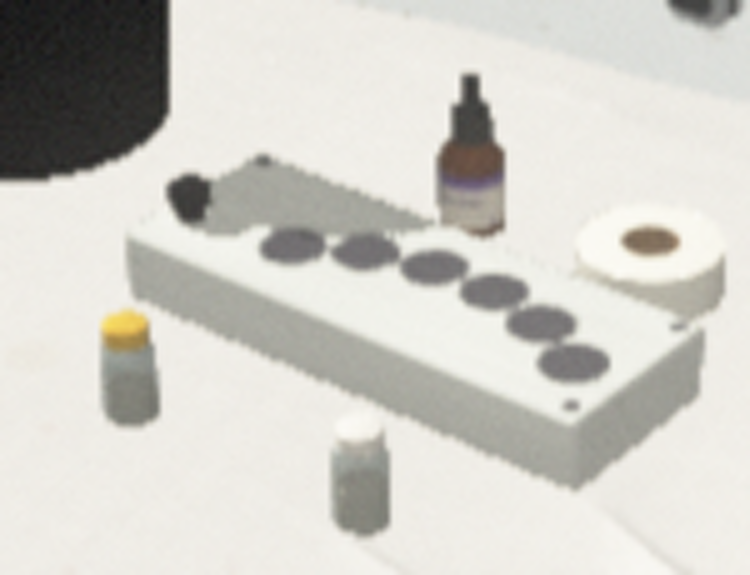

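View pics/scene6.png

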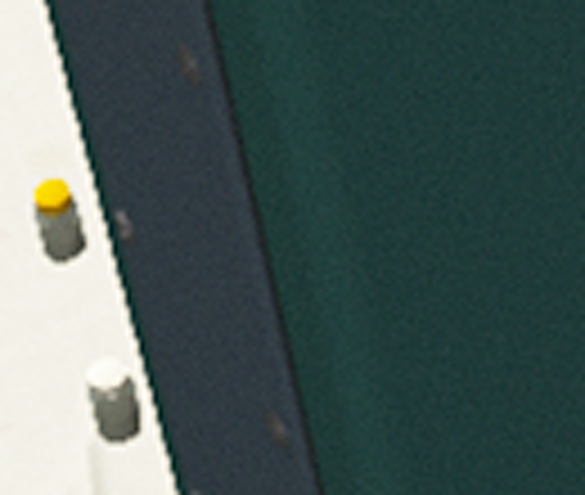

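All six stoppers are flat, uniform discs (side crop 293,245 … 573,362). Their depths match the block's top, and the block, vials, bottle and roll are where they were. The scene camera's view of the block is blocked by the arm. The tool is clear, so I hand in.

```bash
python3 -c "
from cell import bot
print(bot.finish_job())"
```

```text
the job is handed in; nothing more can be done
None
```

All six stoppers are pushed home, and the job is handed in at about 10 s on the robot's clock. I used the shut fingertips. I pressed stopper 1 (the knob end) to the block's top, then slid at that height over stoppers 2 to 6 in one low pass and lifted off only after the last.

**Checks that agreed:**
- **Stoppers:** in the side view all six are flat discs, with depths of 34.1–35.0 mm against 34.2 mm for the block's top. They read about 38–40 mm before.
- **Block:** its position in the side view changed by under 0.4 mm and its angle by about 0.1 degrees, which is within the noise.
- **Vials, bottle and label roll:** they look unmoved in the pictures; I did not re-measure their positions.
- **Force:** upward force on the fingertips was about 4–10 N at each stopper, because the tip rested on the block's top. I read it only at the ends of the moves, not during the slides.

**Checks that failed or disagreed:**
- **Scene camera:** the arm blocked its view of the block at the end, so the final check rests on the side and wrist cameras.
- **Block position:** the cameras' first estimates differed by up to 8 mm along the row. I used the close wrist view, and the flush discs bear it out.

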